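# Prop the drying cabinet's door ajar on the middle hole of its stay

## Task

Set the plate-drying cabinet's door ajar for airing: lift the stay arm by its black knob, swing it round and draw the door open with it, then drop the arm's middle hole (ringed green) over the steel peg on the roof so that the arm lies flat and the peg holds the door, and let go. The peg is clamped somewhere along its slot, so feel for the hole gently - never press the arm hard onto the peg - and leave everything else on the bench where it stands.

Things in the scene. Friction and masses are not known exactly. Their poses are not given: they have to be found in the camera images.
- cabinet: white plate-drying cabinet, fixed to the bench, 200 deep (x) x 240 wide (y) x 150 high; origin under its centre on the bench, x points from its door side to its back, y to its hinge side, z up. Blue-framed glazed door on its -x face.
- door_hinge (a point): point on the door's vertical hinge axis at roof height (150 above the bench); 108 in -x and 100 in +y from the cabinet's origin. x, y, z as the cabinet's.
- peg_mark (a point): middle of the slotted aluminium peg rail on the roof (a red line across the rail), 2 above the roof, at -40 in x and -20 in y of the cabinet; axes as the cabinet's. The steel peg (8 dia, its top edge tapering to 6.4, top 11 above this point, fixed by its clamp) stands in the slot anywhere up to 14 either way of this point along x, and exactly on it across (y); where along x is not measured.
- stay_pivot (a point): the arm's pivot on the door's top edge, 160 from the hinge axis, 155 above the bench. With the door open by angle a it lies at 160*(-sin a, -cos a) of the hinge in the cabinet's x, y. Here the arm turns about the vertical and tips up about a level axis square to it. A spring washer lets the pivot rise up to 8 under load (1.2 N/mm), so the arm gives a little on the peg.
- stay_knob (a point): middle of the black round knob (16 dia, 30 tall, upright on the arm) to grip, 210 along the arm from the pivot; this point is 18 above the arm's mid-plane, the knob spans 3 to 33 above it. x points along the arm away from the pivot, z square to the arm, up.
- stay_hole_mid (a point): underside of the middle hole (9.5 dia, ringed green) of the arm, 140 from the pivot; its neighbours lie at 100 and 180 and are the wrong ones. The aluminium arm is 20 wide, 6 thick, from 16 behind the pivot to 226 beyond it; lying flat, its underside is 2 above the roof.
- door (a joint): door opening in rad, 0 = shut (start), to 1.4; a weak spring shuts it (0.15 Nm shut, 0.24 Nm at 0.6 rad: 1 to 2 N at the pivot). On the middle hole it stands at about 0.32 to 0.6.
- stay_turn (a joint): turn of the arm about the vertical relative to the door in rad: 0 = arm square to the door, pointing to the back; grows as the arm folds toward the hinge side (it starts folded, 1.08 to 1.45, clear of the peg); arm bearing from the cabinet's x toward its y = stay_turn - door. Limits -0.7 to 1.65.
- stay_lift (a joint): upward tip of the arm in rad, 0 = flat (a stop; the arm, 0.09 kg, drops to it by its weight), to 1.0. Left resting on the peg's top instead of in a hole it stands at about 0.08; fully home over the peg it is 0. While the arm crosses the peg it must be tipped at least 0.2 to pass over.
- dark_bottle: dark reagent bottle with white cap, 48 dia x 90 tall mm; bystander, origin under its centre
- timer: white bench timer, 66 x 66 x 23 mm; bystander, origin under its centre
- tape: roll of green tape, 73 dia x 19 mm; bystander, origin under its centre
- vial: small amber vial with green cap, 32 dia x 58 tall mm; bystander, origin under its centre

How it is judged:
At the end, for the whole second after the job is handed in: the stay arm lies flat (stay_lift under 0.025 rad) with its middle hole down over the peg (within 18 mm of the mark along the slot, 4 mm across), the door held ajar between 0.3 and 0.85 rad, at rest and released (value of joint stay_lift below 0.025 rad and x of stay_hole_mid in the frame of peg_mark between -0.018 and 0.018 m and y of stay_hole_mid in the frame of peg_mark between -0.004 and 0.004 m and value of joint door between 0.3 and 0.85 rad and velocity of joint door between -0.05 and 0.05 rad/s); the robot touches nothing.
It fails at once if the stay arm is pressed on the peg with more than 35 N (contact force between stay_lift and cabinet above 35 N).
It fails at once if a bystander is shifted by more than 30 mm (distance of any of dark_bottle, timer, tape, vial from where it was at the start of the episode above 0.03 m).
It also fails if it takes over 72 s, if anything falls off the work surface, if the arm or the gripper's body presses on something with over 40 N, if the wrist force passes 120 N, or if a joint passes its speed limit or range.

## Robot

A 6-joint arm with a two-finger parallel gripper is mounted at the origin on a cart in front of the work surface, level with it; the furniture and walls round the work are solid. World frame = base frame: x ahead of the robot, y to its left, z up, the work surface at z = 0. Lengths are in m, angles in rad, forces in N, time in s.
With the tool pointing down it reaches from about 0.3 to 1 m from the base axis. Payload 5.1 kg.
Tool frame: the origin (TCP) lies at the very end of the fingers, on their centre line; the grasp point (between the pads) lies 19 mm behind it; z points along the fingers, y is the direction in which the jaws open and shut (so a half turn about z gives the same grasp; the last joint's range is limited). The gripper opens to 95 mm and grips with 3 to 60 N. Pads are 20 mm wide; open, the fingers measure 119 mm over their backs; the gripper's body (75 mm by 180 mm) begins 59 mm behind the grasp point.
Start: joints at [-1.42, 0.124, 1.65, -0, 1.367, -0.083], TCP at [0.151, -0.632, 0.215] pointing down, gripper open.
Joint ranges: [-2.61, 2.61], [-1.02, 2.33], [0.03, 2.71], [-1.35, 4.49], [0.32, 2.68], [-2.91, 2.91]. Speed limits (rad/s): [2.57, 2.57, 3.14, 3.14, 3.14, 3.14].

## Interface

Orientations are given as [roll, pitch, yaw] about the fixed x, y, z axes, in that order (R = Rz(yaw) Ry(pitch) Rx(roll)).
In Python, from rig import arm gives the robot as it stands.
- The arm moves only by the tool jog_arm, never from a script. Its arguments are lists of equal length, an entry for each row: "claw": the opening, from 0 (shut) to 1 (fully open); "offset": the shift along the world's x, y, z in m, a list of three; "angular": the turn, a rotation vector about the world's x, y, z in degrees, a list of three. In form: {"claw": [claw, ...], "offset": [[x, y, z], ...], "angular": [[rx, ry, rz], ...]}. A call has 1 to 10 rows; each row is the pose to reach, as a shift and turn from the pose measured when the call began; what a row does not reach only later rows make up. A row lasts 1/10 s, in which the tool goes at most 50 mm and 8.59 degrees, less where a joint would pass 70% of its speed; a pose out of reach is approached as far as the arm can. A call with a gripper value outside its range is refused whole. The fingers move at their own pace and stop on an object; the grip force is fixed at half the most. Time passes only in rows, so rows that repeat a pose let the fingers close. It gives the time, the measured TCP pose, the force and the opening at its end, in the units of the state.
- arm.get_obs(): the state, without advancing time (a new reading comes with each control period).
- arm.snapshot(name): name is "scene" or "top" or "wrist"; returns the picture (480x640x3 uint8, red, green, blue); there is no depth.
- arm.camera_info(name): a dict with "fx", "fy", "cx", "cy" (pixels), "extrinsics" (4x4, takes a point from camera to world coordinates). Camera axes: x right, y down, z forward; pixel columns grow to the right and rows downward; lengths in m; the calibration is good to about 2 mm. A picture is of the moment at which its call begins: read the wrist's pose just before it. camera_info takes no time and is no camera call; for the wrist camera it gives the pose at the moment of the call.
- arm.hand_in(): hands the job in, once; it reports no verdict.
The state is a dict: "time_s": time; "joints": joint angles; "qd": joint speeds; "tau": joint torques, N m; "position": TCP position; "ee_rot": TCP orientation; "contact_force": force on the tool from outside, world axes, zero at the start; "moment": the same for the moment, N m; "opening": opening from 0.0 (shut) to 1.0 (fully open).
Only numpy, scipy, OpenCV 4.12 (cv2) and the standard library are available. Lean on these libraries where they do the work, as an engineer would, in place of code of your own. Each camera call takes 0.05 s, during which the arm holds its last target.

## Working session

There is one attempt and no reset: what is moved stays moved. The work goes in short steps, Python scripts to look and compute and a tool call to move; the robot and the scene stay as the last step left them, time stands still between calls to the robot, and variables do not carry over. Pictures are saved under pics/ and viewed, and the job is handed in when it is done.

Besides the shell and the picture viewer there is one more tool, called after ">>>" as name(argument=value, ...), one argument or row to a line, values as JSON. jog_arm: Moves the arm, as the interface text tells. Its arguments: {"type":"object","properties":{"claw":{"type":"array","items":{"type":"number"}},"offset":{"type":"array","items":{"type":"array","items":{"type":"number"}}},"angular":{"type":"array","items":{"type":"array","items":{"type":"number"}}}},"required":["claw","offset","angular"]}

```bash
mkdir -p pics; ls
python3 - <<'E'
from rig import arm
import cv2
for n in ["scene","top","wrist"]:
    print(n,arm.camera_info(n))
    im=arm.snapshot(n); cv2.imwrite(f"pics/{n}0.png",im[:,:,::-1])
print(arm.get_obs())
E
```

```text
pics
scene {'fx': 566.4431532547776, 'fy': 566.4431532547776, 'cx': 312.77014816152325, 'cy': 237.77795410632234, 'extrinsics': array([[ 9.97410756e-01,  3.49089231e-02, -6.28740837e-02,
         6.55465260e-01],
       [ 7.19047387e-02, -4.69242763e-01,  8.80136886e-01,
        -1.24867548e+00],
       [ 1.22142213e-03, -8.82378941e-01, -4.70537896e-01,
         8.00102915e-01],
       [ 0.00000000e+00,  0.00000000e+00,  0.00000000e+00,
         1.00000000e+00]])}
top {'fx': 433.4685493541571, 'fy': 433.4685493541571, 'cx': 312.5637453600673, 'cy': 234.63092770301606, 'extrinsics': array([[ 0.01859863, -0.99216028,  0.12358025,  0.41978293],
       [-0.99970821, -0.02035931, -0.01299965,  0.04246093],
       [ 0.01541375, -0.12330242, -0.99224943,  1.28203395],
       [ 0.        ,  0.        ,  0.        ,  1.        ]])}
wrist {'fx': 332.7764267817824, 'fy': 332.7764267817824, 'cx': 327.2153663490832, 'cy': 241.97944493449072, 'extrinsics': array([[ 0.23060116, -0.93599514, -0.2659628 ,  0.22527704],
       [-0.97304777, -0.22211946, -0.0619756 , -0.61509412],
       [-0.00106665,  0.27308616, -0.96198899,  0.38331967],
       [ 0.        ,  0.        ,  0.        ,  1.        ]])}
{'time_s': 0.15, 'joints': array([-1.41961779e+00,  1.24356704e-01,  1.65134857e+00,  1.41737865e-05,
        1.36750104e+00, -8.26003344e-02]), 'qd': array([-0.00103344, -0.00125304, -0.00558876, -0.00126769,  0.00040685,
        0.00155034]), 'tau': array([ 1.45572676e-04, -4.18195224e+01, -3.60470259e+01,  7.74976797e-02,
        4.69460059e-02, -1.00739173e-04]), 'position': array([ 0.15047651, -0.63183306,  0.21367545]), 'ee_rot': array([-3.13998563e+00, -1.46967679e-04,  2.33775877e-01]), 'contact_force': array([-0.56852866,  0.03582201, -0.07623527]), 'moment': array([ 0.0115005 , -0.01058471, -0.02316113]), 'opening': 0.9954617093168978}
```

View pics/scene0.png

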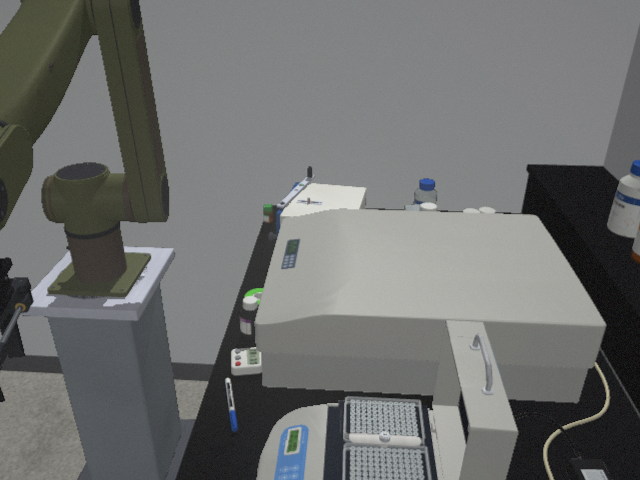

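View pics/top0.png

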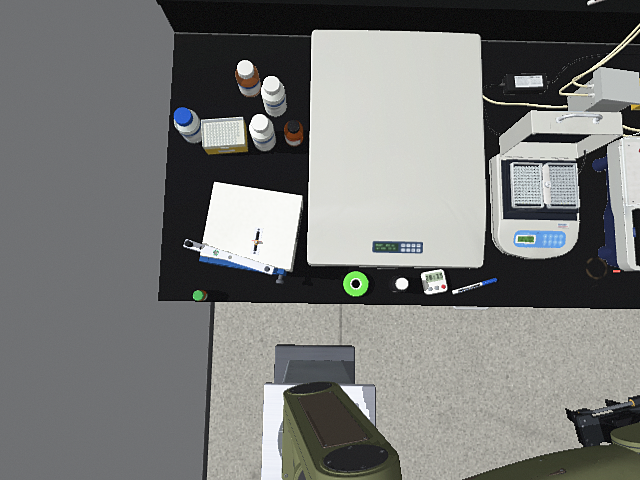

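Run:
```python
import cv2
im=cv2.imread("pics/top0.png")[170:310,160:320]
cv2.imwrite("pics/topz.png",cv2.resize(im,None,fx=5,fy=5,interpolation=cv2.INTER_CUBIC)[:600,:800])
im=cv2.imread("pics/top0.png")[290:310,160:320]
im=cv2.imread("pics/scene0.png")[155:255,240:380]
cv2.imwrite("pics/scz.png",cv2.resize(im,None,fx=5,fy=5,interpolation=cv2.INTER_CUBIC))
```

```text
(no output)
```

View pics/topz.png

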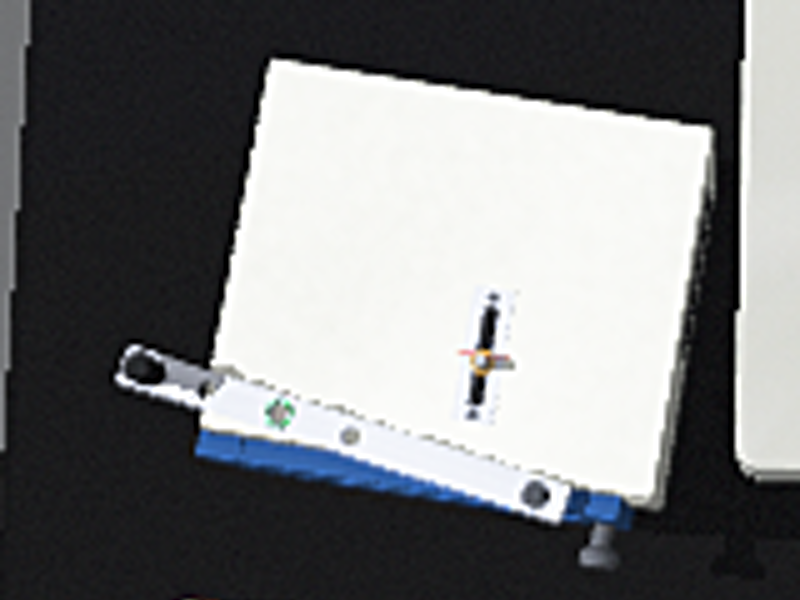

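View pics/scz.png

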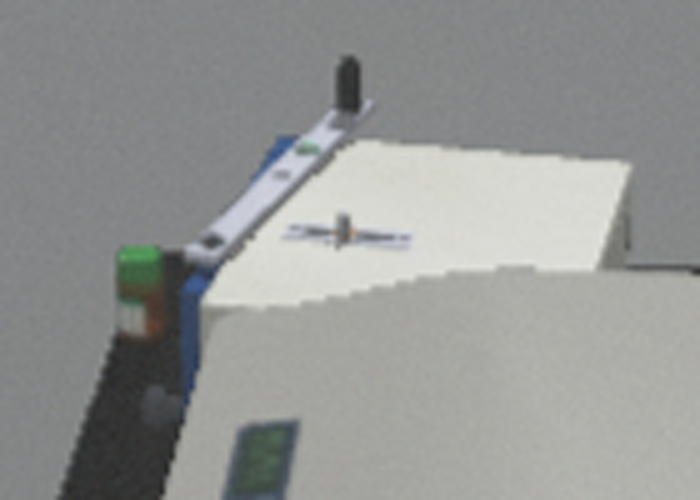

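```bash
cat > h.py <<'E'
import numpy as np, cv2
from scipy.optimize import least_squares
from rig import arm
def proj(n,P,info=None):
    c=info or arm.camera_info(n); E=c["extrinsics"]; p=(np.atleast_2d(P)-E[:3,3])@E[:3,:3]
    return np.c_[c["fx"]*p[:,0]/p[:,2]+c["cx"], c["fy"]*p[:,1]/p[:,2]+c["cy"]]
def back(n,uv,z,info=None):
    c=info or arm.camera_info(n); E=c["extrinsics"]
    d=E[:3,:3]@np.array([(uv[0]-c["cx"])/c["fx"],(uv[1]-c["cy"])/c["fy"],1]); o=E[:3,3]
    return o+d*(z-o[2])/d[2]
def cab(q,P):
    P=np.atleast_2d(P); c,s=np.cos(q[2]),np.sin(q[2])
    return np.c_[q[0]+c*P[:,0]-s*P[:,1],q[1]+s*P[:,0]+c*P[:,1],P[:,2]]
E
python3 - <<'E'
from h import *
z=lambda a,b:(a/5+160-.4,b/5+170-.4)
M=np.array([[.1,.12,.15],[.1,-.12,.15],[-.1,-.12,.15],[-.04,-.02,.152],[-.108,-.06,.160]])
U=np.array([z(270,60),z(712,128),z(660,508),z(484,355),z(535,494)])
f=lambda q:(proj("top",cab(q,M))-U).ravel()
r=least_squares(f,[.5,.2,0]); print(r.x, r.fun.reshape(-1,2).round(1))
q=r.x
piv=cab(q,[-.108,-.06,.155])[0]
for zz,uv in ((.176,z(145,365)),(.158,z(278,412)),(.158,z(350,436))):
    k=back("top",uv,zz); d=k-piv; print(k,np.hypot(d[0],d[1]),np.arctan2(d[1],d[0])-q[2])
print("vial",back("top",(200,296),.058),"bottle",back("top",(401,284),.09),"tape",back("top",(356,284),.019))
for b in [.2,.6,1.2]:pass
print(arm.camera_info("top")["extrinsics"][:3,3])
b=1.3;
print("box roof?",[back("top",u,.3) for u in((310,265),(310,30))])
E
```

```text
[ 0.58254191  0.18853485 -0.13415413] [[-0.1 -0. ]
 [ 0.5  0.1]
 [-1.  -1.4]
 [ 0.1  0.6]
 [ 0.4  0.7]]
[0.53052879 0.34420581 0.176     ] 0.21035533173386084 1.400581693210377
[0.50925037 0.27917923 0.158     ] 0.14194298497375268 1.4063058996588818
[0.49753677 0.24145066 0.158     ] 0.10243803659139208 1.4072275768515992
vial [0.39356091 0.33675252 0.058     ] bottle [ 0.43686411 -0.21810671  0.09      ] tape [ 0.43542554 -0.10272437  0.019     ]
[0.41978293 0.04246093 1.28203395]
box roof? [array([0.47272056, 0.03410878, 0.3       ]), array([1.04197968, 0.04511467, 0.3       ])]
```

Run:
```python
from h import *
for zz in (.15,.2,.25,.3,.35,.4):
    a=back("top",(483,266),zz); print(zz,a,proj("scene",a), back("top",(310,266),zz))
q=[.5825,.1885,-.134]
# peg in both views
for s in (-.014,-.007,0,.007,.014):
    P=cab(q,[-.04+s,-.02,.163])
    print(s,(proj("scene",P)-[240,155])*5+2,(proj("top",P)-[160,170])*5+2)
K=[.5305,.3442,.173]; print((proj("scene",K)-[240,155])*5+2)
```

```text
0.15 [ 0.48700662 -0.42116575  0.15      ] [[253.5053678  335.06839905]] [0.47820131 0.03278267 0.15      ]
0.2 [ 0.48403746 -0.40068816  0.2       ] [[252.42409576 306.2320608 ]] [0.47562107 0.03321014 0.2       ]
0.25 [ 0.48106831 -0.38021056  0.25      ] [[251.33170521 277.09920398]] [0.47304083 0.03363762 0.25      ]
0.3 [ 0.47809915 -0.35973296  0.3       ] [[250.22802376 247.66523138]] [0.47046059 0.03406509 0.3       ]
0.35 [ 0.47513    -0.33925537  0.35      ] [[249.11287545 217.92545028]] [0.46788035 0.03449256 0.35      ]
0.4 [ 0.47216084 -0.31877777  0.4       ] [[247.98608065 187.87506992]] [0.46530011 0.03492003 0.4       ]
-0.014 [[316.58873907 214.93078785]] [[477.60005988 382.28302836]]
-0.007 [[328.98537088 216.00463433]] [[479.87649286 368.9878918 ]]
0 [[341.40202676 217.08021538]] [[482.14940251 355.71333261]]
0.007 [[353.83875525 218.1575352 ]] [[484.41879703 342.45930305]]
0.014 [[366.29560506 219.23659801]] [[486.68468455 329.22575553]]
[[347.78915432  86.19142356]]
```

>>> jog_arm(
  claw=[1,1,1,1,1,1,1,1,1,1],
  offset=[
    [0.01,0.02,0.03],
    [0.03,0.05,0.06],
    [0.05,0.08,0.09],
    [0.07,0.11,0.11],
    [0.09,0.14,0.13],
    [0.11,0.17,0.15],
    [0.13,0.2,0.16],
    [0.15,0.23,0.17],
    [0.17,0.26,0.18],
    [0.18,0.28,0.18],
  ],
  angular=[
    [0,0,8],
    [0,0,16],
    [0,0,24],
    [0,0,32],
    [0,0,40],
    [0,0,48],
    [0,0,56],
    [0,0,64],
    [0,0,72],
    [0,0,80],
  ],
)

```text
time_s: 1.15
position: [0.3317, -0.3503, 0.3954]
ee_rot: [3.141, 0.002, 1.638]
contact_force: [-0.6, -0.8, 0.2]
opening: 1.001
```

>>> jog_arm(
  claw=[1,1,1,1,1,1,1,1,1,1],
  offset=[
    [0.01,0.04,0.0],
    [0.02,0.08,0.0],
    [0.03,0.12,0.0],
    [0.04,0.16,0.0],
    [0.05,0.2,0.0],
    [0.06,0.24,0.0],
    [0.07,0.28,0.0],
    [0.07,0.32,0.0],
    [0.07,0.36,0.0],
    [0.07,0.4,0.0],
  ],
  angular=[
    [0,0,8],
    [0,0,16],
    [0,0,24],
    [0,0,32],
    [0,0,40],
    [0,0,48],
    [0,0,56],
    [0,0,64],
    [0,0,72],
    [0,0,80],
  ],
)

```text
time_s: 2.15
position: [0.4013, 0.0514, 0.3952]
ee_rot: [3.141, 0.002, 3.039]
contact_force: [0.6, -0.7, -0.1]
opening: 0.995
```

>>> jog_arm(
  claw=[1,1,1,1,1,1,1,1,1,1],
  offset=[
    [0.01,0.03,0.0],
    [0.03,0.06,0.0],
    [0.04,0.09,-0.01],
    [0.05,0.12,-0.02],
    [0.06,0.15,-0.03],
    [0.08,0.18,-0.05],
    [0.09,0.21,-0.07],
    [0.1,0.24,-0.09],
    [0.11,0.27,-0.11],
    [0.125,0.292,-0.13],
  ],
  angular=[
    [0,0,8],
    [0,0,16],
    [0,0,24],
    [0,0,32],
    [0,0,40],
    [0,0,48],
    [0,0,56],
    [0,0,64],
    [0,0,72],
    [0,0,78],
  ],
)

```text
time_s: 3.15
position: [0.526, 0.3451, 0.2638]
ee_rot: [3.14, 0.002, -1.876]
contact_force: [0.3, 0.4, -0.5]
opening: 1.0
```

Run:
```python
from h import *
o=arm.get_obs(); print(o["time_s"],o["position"],o["ee_rot"],o["joints"].round(2),o["contact_force"])
im=arm.snapshot("wrist"); cv2.imwrite("pics/w1.png",im[:,:,::-1])
c=arm.camera_info("wrist"); print(proj("wrist",[[.5305,.3442,.188]]))
```

```text
3.15 [0.52595504 0.3451119  0.2638398 ] [ 3.14049357e+00  1.70735142e-03 -1.87611701e+00] [ 0.49  0.05  1.64  0.    1.44 -2.34] [ 0.32379807  0.38877205 -0.4811038 ]
[[320.63767919 253.71446946]]
```

View pics/w1.png

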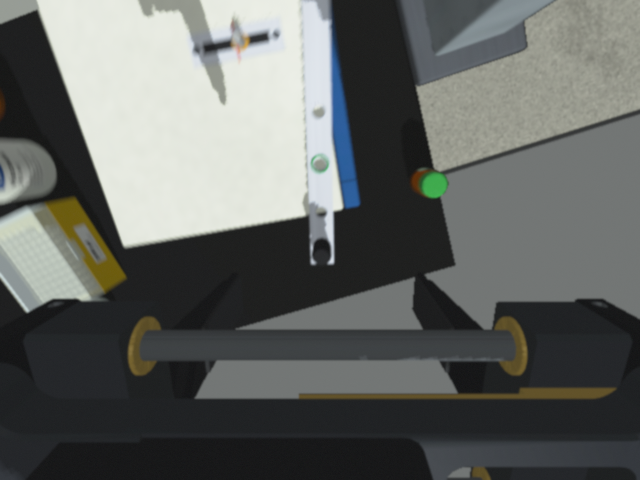

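Run:
```python
from h import *
im=cv2.imread("pics/w1.png")
cv2.imwrite("pics/w1a.png",cv2.resize(im[0:90,170:300],None,fx=6,fy=6,interpolation=cv2.INTER_CUBIC))
cv2.imwrite("pics/w1b.png",cv2.resize(im[140:280,270:370],None,fx=4,fy=4,interpolation=cv2.INTER_CUBIC))
q=[.5825,.1885,-.134]
print(back("wrist",(319.5,162),.158),back("wrist",(319,111),.158),back("wrist",(322,256),.188))
print("mark",(proj("wrist",cab(q,[[-.04,-.02,.152],[-.04,-.02,.163],[-.03,-.02,.163]]))-[170,0])*6+2.5)
```

```text
[0.51160046 0.28044272 0.158     ] [0.50047503 0.24440692 0.158     ] [0.53006612 0.34624913 0.188     ]
mark [[410.92017666 187.99111483]
 [386.95802274 156.21880416]
 [303.56286949 172.54011715]]
```

View pics/w1a.png

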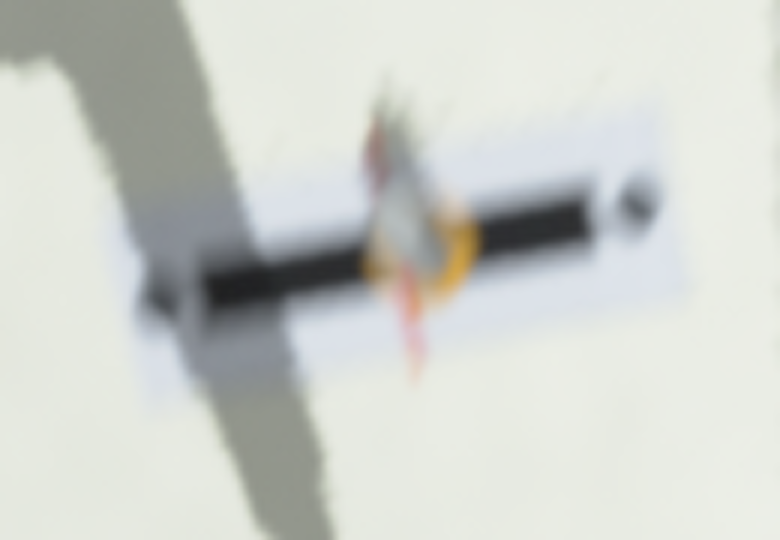

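View pics/w1b.png

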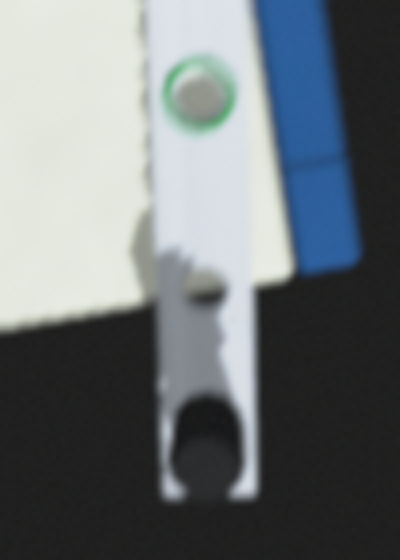

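Run:
```python
from h import *
q=[.5825,.1885,-.134]
o=arm.get_obs(); print(o["time_s"],o["position"])
c=arm.camera_info("wrist"); print(c)
print(proj("wrist",cab(q,[[.1,.12,.15],[-.1,.12,.15],[-.04,-.02,.152]])))
print("arm pts",proj("wrist",[[.5093,.2792,.158],[.4975,.2415,.158],[.5305,.3442,.188]]), "vial",proj("wrist",[.3936,.3368,.058]))
```

```text
3.2 [0.52610417 0.34633425 0.25860734]
{'fx': 332.7764267817824, 'fy': 332.7764267817824, 'cx': 327.2153663490832, 'cy': 241.97944493449072, 'extrinsics': array([[-0.95438386,  0.28816657,  0.07817591,  0.50342968],
       [ 0.29855868,  0.91771841,  0.26202219,  0.27135325],
       [ 0.00376257,  0.27340985, -0.96189027,  0.4284772 ],
       [ 0.        ,  0.        ,  0.        ,  1.        ]])}
[[120.39239171 242.74814768]
 [348.01097387 204.10184364]
 [238.07002944  30.9151858 ]]
arm pts [[321.79648268 159.56151858]
 [321.57213796 105.82587909]
 [320.63767919 253.71446946]] vial [[439.34924391 175.5194663 ]]
```

>>> jog_arm(
  claw=[1,1,1,1],
  offset=[
    [0.004,-0.001,0.0],
    [0.004,-0.001,0.0],
    [0.004,-0.001,0.0],
    [0.004,-0.001,0.0],
  ],
  angular=[
    [0,0,0],
    [0,0,0],
    [0,0,0],
    [0,0,0],
  ],
)

```text
time_s: 3.6
position: [0.5305, 0.3448, 0.2602]
ee_rot: [3.138, 0.001, -1.874]
contact_force: [0.6, -0.1, -0.2]
opening: 0.998
```

Run:
```python
from h import *
o=arm.get_obs(); print(o["time_s"],o["position"],o["ee_rot"])
c=arm.camera_info("wrist"); im=arm.snapshot("wrist")[:,:,::-1]; cv2.imwrite("pics/w2.png",im)
import pickle; pickle.dump(c,open("c2.pkl","wb"))
cv2.imwrite("pics/w2a.png",cv2.resize(im[0:90,170:300],None,fx=6,fy=6,interpolation=cv2.INTER_CUBIC))
cv2.imwrite("pics/w2b.png",cv2.resize(im[140:280,270:370],None,fx=4,fy=4,interpolation=cv2.INTER_CUBIC))
q=[.5825,.1885,-.134]
print("mark",(proj("wrist",cab(q,[[-.04,-.02,.152],[-.04,-.02,.163],[-.03,-.02,.163]]),c)-[170,0])*6+2.5)
print("arm pts",(proj("wrist",[[.5093,.2792,.158],[.5305,.3442,.188]],c)-[270,140])*4+1.5)
```

```text
3.6 [0.53045434 0.34483723 0.26020463] [ 3.13795688e+00  5.06263614e-04 -1.87410963e+00]
mark [[451.19606566 192.36231894]
 [429.05637853 161.14859062]
 [346.1642416  177.53315115]]
arm pts [[232.27593245  79.32796751]
 [228.79284851 453.84275455]]
```

View pics/w2a.png

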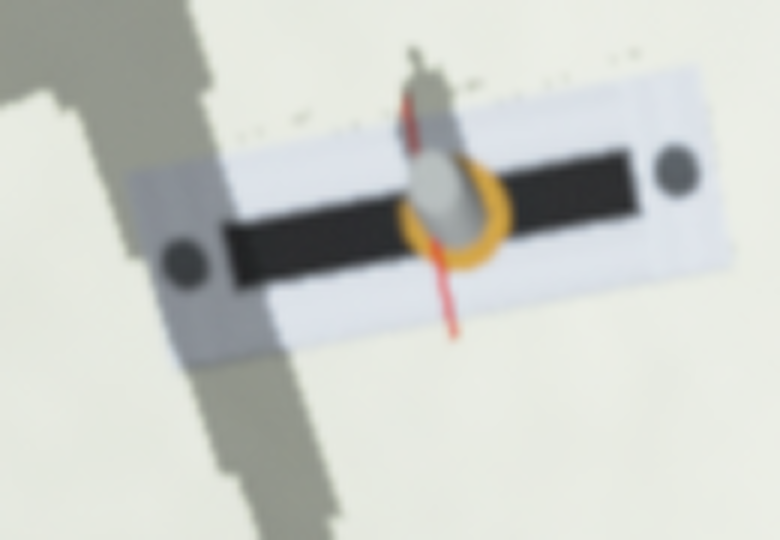

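View pics/w2b.png

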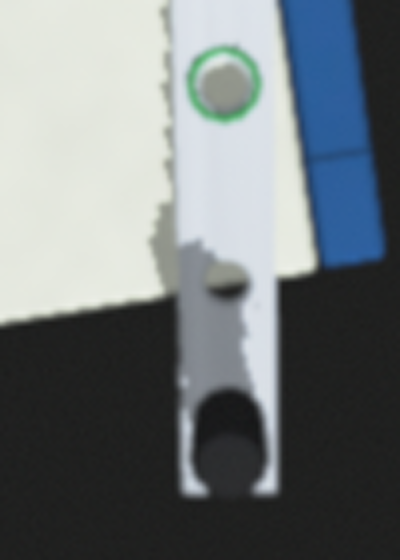

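>>> jog_arm(
  claw=[1,1,1,0.6,0.5,0.5,0,0,0,0],
  offset=[
    [0.0,0.0,-0.025],
    [0,0,-0.05],
    [0,0,-0.07],
    [0,0,-0.085],
    [0,0,-0.095],
    [0,0,-0.098],
    [0,0,-0.098],
    [0,0,-0.098],
    [0,0,-0.098],
    [0,0,-0.098],
  ],
  angular=[
    [0,0,0],
    [0,0,0],
    [0,0,0],
    [0,0,0],
    [0,0,0],
    [0,0,0],
    [0,0,0],
    [0,0,0],
    [0,0,0],
    [0,0,0],
  ],
)

```text
time_s: 4.65
position: [0.5308, 0.3451, 0.1631]
ee_rot: [3.139, 0.002, -1.874]
contact_force: [1.2, 0.8, 0.4]
opening: 0.47
```

Run:
```python
from h import *
o=arm.get_obs(); print(o["time_s"],o["position"],o["ee_rot"],o["contact_force"],o["opening"])
c=arm.camera_info("wrist"); im=arm.snapshot("wrist")[:,:,::-1]; cv2.imwrite("pics/w3.png",im)
```

```text
4.65 [0.53084672 0.34512858 0.16311477] [ 3.13898505e+00  1.61386431e-03 -1.87398954e+00] [1.19422995 0.82323472 0.36944444] 0.46957334536669637
```

View pics/w3.png

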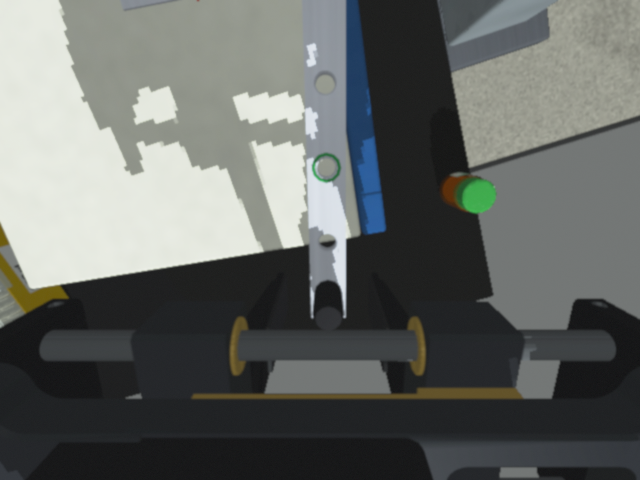

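>>> jog_arm(
  claw=[0,0,0,0,0,0,0,0],
  offset=[
    [0,0,0],
    [0,0,0],
    [0,0,0],
    [0,0,0],
    [0,0,0],
    [0,0,0],
    [0,0,0],
    [0,0,0],
  ],
  angular=[
    [0,0,0],
    [0,0,0],
    [0,0,0],
    [0,0,0],
    [0,0,0],
    [0,0,0],
    [0,0,0],
    [0,0,0],
  ],
)

```text
time_s: 5.5
position: [0.5307, 0.3451, 0.1629]
ee_rot: [3.139, 0.001, -1.874]
contact_force: [-0.4, 0.3, 0.5]
opening: 0.163
```

Run:
```python
from h import *
o=arm.get_obs(); print(o["time_s"],o["position"],o["ee_rot"],o["contact_force"],o["opening"])
c=arm.camera_info("wrist"); im=arm.snapshot("wrist")[:,:,::-1]; cv2.imwrite("pics/w4.png",im)
p=o["position"]; print(proj("wrist",[p,p+[0,0,.019],p+[0,0,.027]],c))
cv2.imwrite("pics/w4b.png",cv2.resize(im[140:350,240:420],None,fx=3,fy=3,interpolation=cv2.INTER_CUBIC)[:600])
```

```text
5.5 [0.53072815 0.3451237  0.16290084] [ 3.13870889e+00  1.42192128e-03 -1.87394669e+00] [-0.3650373   0.2556067   0.53646715] 0.16253064635968706
[[327.40239513 294.04362637]
 [327.47366506 310.22112193]
 [327.50857563 318.14543843]]
```

View pics/w4b.png

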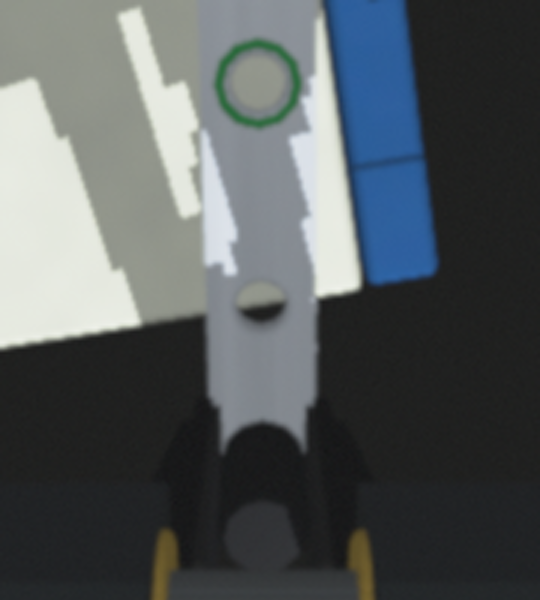

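```bash
cat > t.py <<'E'
from h import *
from scipy.spatial.transform import Rotation as R
import json,sys
Q=[.5835,.1895,-.134]; B0=1.4016; S0=0
R0=R.from_euler("xyz",[3.1387,.0014,-1.8740]); 
def piv(a): return np.array([-.108-.16*np.sin(a),.100-.16*np.cos(a),.155])
def tcp(a,b,l,r=.210,h=.008):
    p=piv(a); rr=r*np.cos(l)-h*np.sin(l)
    w=cab(Q,p+[rr*np.cos(b),rr*np.sin(b),r*np.sin(l)+h*np.cos(l)])[0]
    bw=b+Q[2]; ax=np.array([np.sin(bw),-np.cos(bw),0])  # tip axis: raises arm end
    return w, R.from_rotvec(ax*l)*R.from_euler("z",b-B0)*R0
def sol(s):  # a,b for hole on peg
    f=lambda a:np.hypot(*(np.array([-.04+s,-.02])-piv(a)[:2]))-.14
    from scipy.optimize import brentq
    a=brentq(f,0.1,.9); d=np.array([-.04+s,-.02])-piv(a)[:2]; return a,np.arctan2(d[1],d[0])
def rows(W):
    o=arm.get_obs(); p=o["position"]; Rm=R.from_euler("xyz",o["ee_rot"])
    off=[];ang=[]
    for w in W:
        x,r=tcp(*w); off.append((x-p).round(4).tolist()); ang.append(np.degrees((r*Rm.inv()).as_rotvec()).round(1).tolist())
    print(json.dumps(off)); print(json.dumps(ang))
E
python3 - <<'E'
from t import *
import pickle
c=pickle.load(open("c2.pkl","rb"))
m=cab(Q,[-.04,-.02,.152])[0]
print("mark fit",m,"wrist",back("wrist",(241.8,36.4),.152,c))
for s in(-.006,-.003,0):print(s,sol(s))
print(tcp(0,B0,0)[0],arm.get_obs()["position"])
rows([(0,B0,l) for l in (.03,.07,.12,.17,.22,.27,.31,.33,.33,.33)])
E
```

```text
mark fit [0.5411866  0.17502327 0.152     ] wrist [0.54341352 0.17625191 0.152     ]
-0.006 (0.49841818178021957, np.float64(0.1472051532613389))
-0.003 (0.4753105908235673, np.float64(0.1597073579200213))
0 (0.4524312208483755, np.float64(0.17156840564097456))
[0.53115239 0.34488788 0.163     ] [0.53074417 0.34510595 0.16291726]
[[0.0003, -0.0005, 0.0064], [0.0001, -0.0012, 0.0148], [-0.0003, -0.0026, 0.0252], [-0.0009, -0.0044, 0.0355], [-0.0016, -0.0067, 0.0457], [-0.0025, -0.0095, 0.0558], [-0.0033, -0.0121, 0.0638], [-0.0037, -0.0135, 0.0677], [-0.0037, -0.0135, 0.0677], [-0.0037, -0.0135, 0.0677]]
[[1.6, -0.5, -0.0], [3.8, -1.2, -0.0], [6.6, -2.0, -0.0], [9.3, -2.9, -0.0], [12.0, -3.8, -0.0], [14.8, -4.6, -0.0], [17.0, -5.3, -0.0], [18.0, -5.6, -0.0], [18.0, -5.6, -0.0], [18.0, -5.6, -0.0]]
```

>>> jog_arm(
  claw=[0,0,0,0,0,0,0,0,0,0],
  offset=[
    [0.0,-0.0005,0.0064],
    [0.0,-0.0012,0.0148],
    [-0.0005,-0.0026,0.0252],
    [-0.001,-0.0044,0.0355],
    [-0.0017,-0.0067,0.0457],
    [-0.0026,-0.0095,0.0558],
    [-0.0034,-0.0121,0.0638],
    [-0.0038,-0.0135,0.0677],
    [-0.0038,-0.0135,0.0677],
    [-0.0038,-0.0135,0.0677],
  ],
  angular=[
    [1.6,-0.5,0],
    [3.8,-1.2,0],
    [6.6,-2.0,0],
    [9.3,-2.9,0],
    [12.0,-3.8,0],
    [14.8,-4.6,0],
    [17.0,-5.3,0],
    [18.0,-5.6,0],
    [18.0,-5.6,0],
    [18.0,-5.6,0],
  ],
)

```text
time_s: 6.55
position: [0.5269, 0.3315, 0.2305]
ee_rot: [3.138, 0.33, -1.874]
contact_force: [0.0, 1.3, -0.9]
opening: 0.161
```

Run:
```python
from t import *
o=arm.get_obs(); print(o["time_s"],o["position"],o["ee_rot"],o["contact_force"],o["moment"],o["opening"])
cv2.imwrite("pics/s1.png",cv2.resize(arm.snapshot("scene")[130:260,220:390,::-1],None,fx=4,fy=4))
rows([(min(.45,.06*i),B0-.12*i,.33) for i in range(1,11)])
```

```text
6.55 [0.52687814 0.33151824 0.23050969] [ 3.13823919  0.33011267 -1.87415263] [ 0.03146971  1.34354456 -0.94657792] [-0.00739131  0.05915136  0.02404402] 0.16063291052579046
[[0.0127, -0.0068, 0.0004], [0.0241, -0.0156, 0.0004], [0.0343, -0.0263, 0.0004], [0.0429, -0.0386, 0.0004], [0.0497, -0.0524, 0.0004], [0.0545, -0.0674, 0.0004], [0.0572, -0.0834, 0.0004], [0.0616, -0.1027, 0.0004], [0.0674, -0.1255, 0.0004], [0.0704, -0.1489, 0.0004]]
[[0.1, -0.1, -6.9], [0.1, -0.1, -13.8], [0.1, -0.1, -20.6], [0.1, -0.1, -27.5], [0.1, -0.1, -34.4], [0.0, -0.1, -41.3], [0.0, -0.1, -48.1], [0.0, -0.1, -55.0], [0.0, -0.1, -61.9], [0.0, -0.1, -68.8]]
```

View pics/s1.png

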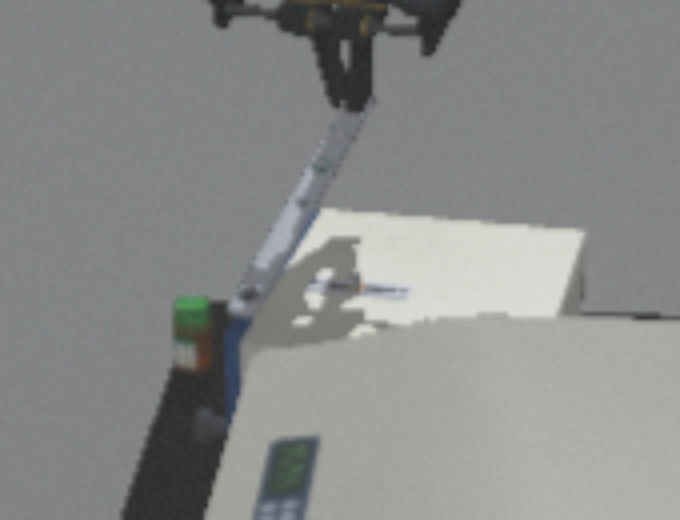

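>>> jog_arm(
  claw=[0,0,0,0,0,0,0,0,0,0],
  offset=[
    [0.0065,-0.003,0],
    [0.0127,-0.0068,0],
    [0.0186,-0.011,0],
    [0.0241,-0.0156,0],
    [0.0294,-0.0208,0],
    [0.0343,-0.0263,0],
    [0.0387,-0.0323,0],
    [0.0429,-0.0386,0],
    [0.0465,-0.0454,0],
    [0.0497,-0.0524,0],
  ],
  angular=[
    [0,0,-3.4],
    [0,0,-6.9],
    [0,0,-10.3],
    [0,0,-13.8],
    [0,0,-17.2],
    [0,0,-20.6],
    [0,0,-24.0],
    [0,0,-27.5],
    [0,0,-31.0],
    [0,0,-34.4],
  ],
)

```text
time_s: 7.6
position: [0.5776, 0.2801, 0.231]
ee_rot: [3.138, 0.333, -2.476]
contact_force: [2.3, 1.8, -0.1]
opening: 0.159
```

Run:
```python
from t import *
o=arm.get_obs(); print(o["time_s"],o["position"],o["ee_rot"],o["contact_force"],o["moment"],o["opening"])
a1,b1=sol(-.003)
rows([(.3+(a1-.3)*i/10,B0-.6+(b1-B0+.6)*i/10,.33-.004*i) for i in range(1,11)])
```

```text
7.6 [0.57760921 0.28013863 0.23096192] [ 3.13826221  0.3325272  -2.47607142] [ 2.29781864  1.78992773 -0.14193742] [ 0.43745756 -0.32604105 -0.00229756] 0.15886659926106475
[[0.0041, -0.0096, -0.0011], [0.0087, -0.0188, -0.0019], [0.0126, -0.0284, -0.0027], [0.0158, -0.0384, -0.0035], [0.0183, -0.0487, -0.0043], [0.0201, -0.0593, -0.0051], [0.0211, -0.07, -0.0059], [0.0214, -0.081, -0.0067], [0.0208, -0.0921, -0.0075], [0.0195, -0.1032, -0.0082]]
[[-0.2, 0.2, -3.6], [-0.3, 0.4, -7.2], [-0.4, 0.6, -10.9], [-0.5, 0.8, -14.6], [-0.6, 1.1, -18.3], [-0.7, 1.3, -22.0], [-0.7, 1.5, -25.6], [-0.8, 1.8, -29.3], [-0.8, 2.0, -33.0], [-0.8, 2.2, -36.7]]
```

>>> jog_arm(
  claw=[0,0,0,0,0,0,0,0,0,0],
  offset=[
    [0.0041,-0.0096,-0.0011],
    [0.0087,-0.0188,-0.0019],
    [0.0126,-0.0284,-0.0027],
    [0.0158,-0.0384,-0.0035],
    [0.0183,-0.0487,-0.0043],
    [0.0201,-0.0593,-0.0051],
    [0.0211,-0.07,-0.0059],
    [0.0214,-0.081,-0.0067],
    [0.0208,-0.0921,-0.0075],
    [0.0195,-0.1032,-0.0082],
  ],
  angular=[
    [-0.2,0.2,-3.6],
    [-0.3,0.4,-7.2],
    [-0.4,0.6,-10.9],
    [-0.5,0.8,-14.6],
    [-0.6,1.1,-18.3],
    [-0.7,1.3,-22.0],
    [-0.7,1.5,-25.6],
    [-0.8,1.8,-29.3],
    [-0.8,2.0,-33.0],
    [-0.8,2.2,-36.7],
  ],
)

```text
time_s: 8.6
position: [0.5981, 0.1773, 0.2232]
ee_rot: [3.138, 0.294, -3.119]
contact_force: [2.3, 0.1, -0.1]
opening: 0.159
```

```bash
cat > look.py <<'E'
from t import *
n=sys.argv[1]
o=arm.get_obs(); print(o["time_s"],o["position"],o["ee_rot"],o["contact_force"],o["moment"],o["opening"])
c=arm.camera_info("wrist"); im=arm.snapshot("wrist")[:,:,::-1]; cv2.imwrite(f"pics/{n}.png",im)
import pickle; pickle.dump(c,open(n+".pkl","wb"))
E
python3 look.py w5
python3 - <<'E'
from t import *
a1,b1=sol(-.003)
rows([(a1,b1,.29-.17*i/10) for i in range(1,11)])
E
```

```text
8.6 [0.59807565 0.17729976 0.22321268] [ 3.13776646  0.29434685 -3.11896292] [ 2.25888916  0.14713663 -0.14857055] [ 0.21524888 -0.437746   -0.12452276] 0.15913367976477416
[[0.0004, 0.0006, -0.0037], [0.0015, 0.0007, -0.0071], [0.0025, 0.0007, -0.0105], [0.0034, 0.0007, -0.014], [0.0043, 0.0007, -0.0174], [0.0052, 0.0008, -0.0209], [0.0059, 0.0008, -0.0244], [0.0066, 0.0008, -0.0279], [0.0073, 0.0008, -0.0314], [0.0079, 0.0008, -0.0349]]
[[-0.0, 1.1, 0.3], [-0.1, 2.1, 0.3], [-0.1, 3.1, 0.3], [-0.1, 4.0, 0.3], [-0.1, 5.0, 0.3], [-0.1, 6.0, 0.3], [-0.2, 6.9, 0.3], [-0.2, 7.9, 0.3], [-0.2, 8.9, 0.3], [-0.2, 9.9, 0.3]]
```

View pics/w5.png

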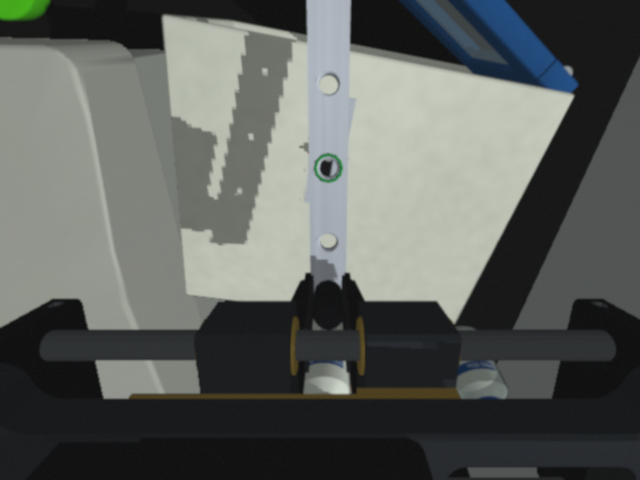

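>>> jog_arm(
  claw=[0,0,0,0,0,0,0,0,0,0],
  offset=[
    [0.0004,0.0004,-0.0037],
    [0.0015,0.0006,-0.0071],
    [0.0025,0.0007,-0.0105],
    [0.0034,0.0007,-0.014],
    [0.0043,0.0007,-0.0174],
    [0.0052,0.0008,-0.0209],
    [0.0059,0.0008,-0.0244],
    [0.0066,0.0008,-0.0279],
    [0.0073,0.0008,-0.0314],
    [0.0073,0.0008,-0.0314],
  ],
  angular=[
    [0,1.1,0.3],
    [-0.1,2.1,0.3],
    [-0.1,3.1,0.3],
    [-0.1,4.0,0.3],
    [-0.1,5.0,0.3],
    [-0.1,6.0,0.3],
    [-0.2,6.9,0.3],
    [-0.2,7.9,0.3],
    [-0.2,8.9,0.3],
    [-0.2,8.9,0.3],
  ],
)

```text
time_s: 9.65
position: [0.6052, 0.177, 0.1908]
ee_rot: [3.139, 0.137, -3.116]
contact_force: [2.6, 0.2, -0.6]
opening: 0.16
```

```bash
python3 look.py w6
python3 - <<'E'
import cv2
im=cv2.imread("pics/w6.png"); cv2.imwrite("pics/w6z.png",cv2.resize(im[125:215,270:390],None,fx=6,fy=6,interpolation=cv2.INTER_CUBIC))
E
```

```text
9.65 [0.60520578 0.17702298 0.19076798] [ 3.13865663  0.13657166 -3.11591509] [ 2.57168083  0.21324792 -0.6103089 ] [ 0.2680734  -0.49364163 -0.17903566] 0.16042826025634743
```

View pics/w6z.png

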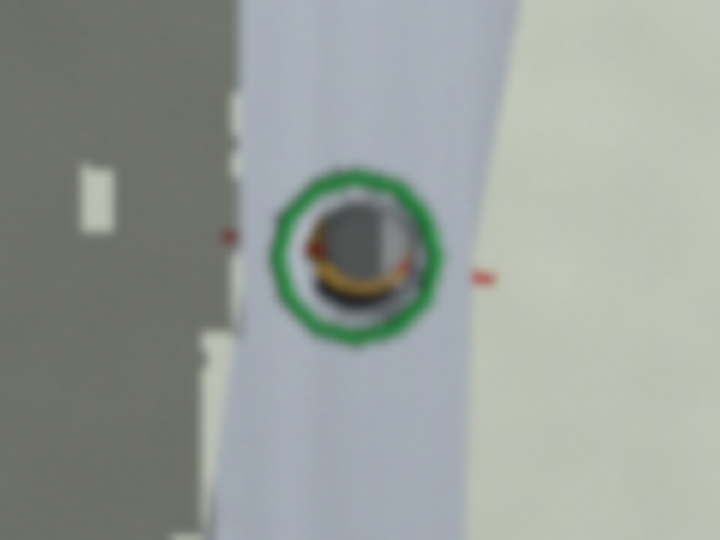

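```bash
cat > meas.py <<'E'
from t import *
import pickle
def meas(n,ring,peg,lam,pz=.163):
    c=pickle.load(open(n+".pkl","rb"))
    zr=.155+.14*np.sin(lam)+.003*np.cos(lam)
    r=back("wrist",ring,zr,c); p=back("wrist",peg,pz,c)
    bw=np.pi-3.1159+0; d=np.array([1,.0])
    k=.14*(1-np.cos(lam))+.003*np.sin(lam)
    o=R.from_euler("xyz",arm.get_obs()["ee_rot"]); yaw=arm.get_obs()["ee_rot"][2]+np.pi
    d=np.array([np.cos(yaw),np.sin(yaw)])
    hf=r[:2]+k*d
    print("ring",r,"hole when flat",hf,"peg",p,"need shift mm",(p[:2]-hf)*1000)
E
python3 - <<'E'
from meas import *
z=lambda a,b:(a/6+270-.4,b/6+125-.4)
meas("w6",z(357,257),z(360,243),.1366)
print(tcp(*sol(-.003),.1366)[0])
E
```

```text
ring [0.53876159 0.17520999 0.17703664] hole when flat [0.54047369 0.17525417] peg [0.54025078 0.17563347 0.163     ] need shift mm [-0.22290691  0.37930107]
[0.60514575 0.17714509 0.19152235]
```

Run:
```python
from t import *
a1,b1=sol(-.003)
rows([(a1,b1+.003,l) for l in (.13,.12,.11,.1,.09,.08,.07,.06,.05,.05)])
```

```text
[[0.0002, 0.0007, -0.0009], [0.0005, 0.0007, -0.003], [0.0008, 0.0007, -0.0051], [0.0011, 0.0007, -0.0072], [0.0014, 0.0007, -0.0093], [0.0017, 0.0007, -0.0113], [0.0019, 0.0007, -0.0134], [0.0021, 0.0007, -0.0155], [0.0023, 0.0008, -0.0176], [0.0023, 0.0008, -0.0176]]
[[-0.0, 0.3, 0.2], [-0.0, 0.9, 0.2], [-0.0, 1.5, 0.2], [-0.1, 2.1, 0.2], [-0.1, 2.6, 0.2], [-0.1, 3.2, 0.2], [-0.1, 3.8, 0.2], [-0.1, 4.4, 0.2], [-0.1, 4.9, 0.2], [-0.1, 4.9, 0.2]]
```

First to just above the peg's top (λ≈0.08), then feel.

>>> jog_arm(
  claw=[0,0,0,0,0,0,0],
  offset=[
    [0.0002,0.0006,-0.0009],
    [0.0005,0.0006,-0.003],
    [0.0008,0.0006,-0.0051],
    [0.0011,0.0006,-0.0072],
    [0.0014,0.0006,-0.0093],
    [0.0017,0.0006,-0.011],
    [0.0017,0.0006,-0.011],
  ],
  angular=[
    [0,0.3,0.2],
    [0,0.9,0.2],
    [0,1.5,0.2],
    [-0.1,2.1,0.2],
    [-0.1,2.6,0.2],
    [-0.1,3.2,0.2],
    [-0.1,3.2,0.2],
  ],
)

```text
time_s: 10.4
position: [0.6069, 0.1776, 0.1796]
ee_rot: [3.139, 0.08, -3.112]
contact_force: [1.2, 1.3, 0.1]
opening: 0.158
```

```bash
python3 look.py w7
python3 - <<'E'
from t import *
im=cv2.imread("pics/w7.png"); cv2.imwrite("pics/w7z.png",cv2.resize(im[125:215,270:390],None,fx=6,fy=6,interpolation=cv2.INTER_CUBIC))
a1,b1=sol(-.003)
rows([(a1,b1+.003,l) for l in (.075,.07,.065,.06,.055,.05,.045,.04,.035,.03)])
E
```

```text
10.4 [0.60689063 0.1776131  0.17962936] [ 3.13890183  0.08043494 -3.11242882] [1.21654684 1.30861976 0.14525589] [ 0.32541383 -0.5374243  -0.21807322] 0.1584977521528938
[[0.0001, 0.0002, -0.0011], [0.0002, 0.0002, -0.0021], [0.0003, 0.0002, -0.0032], [0.0004, 0.0002, -0.0042], [0.0005, 0.0002, -0.0053], [0.0006, 0.0002, -0.0063], [0.0007, 0.0002, -0.0074], [0.0008, 0.0002, -0.0084], [0.0009, 0.0002, -0.0095], [0.0009, 0.0002, -0.0105]]
[[0.0, 0.3, -0.0], [-0.0, 0.5, -0.0], [-0.0, 0.8, -0.0], [-0.0, 1.1, -0.0], [-0.0, 1.4, -0.0], [-0.0, 1.7, -0.0], [-0.0, 2.0, -0.0], [-0.1, 2.3, -0.0], [-0.1, 2.5, -0.0], [-0.1, 2.8, -0.0]]
```

View pics/w7z.png

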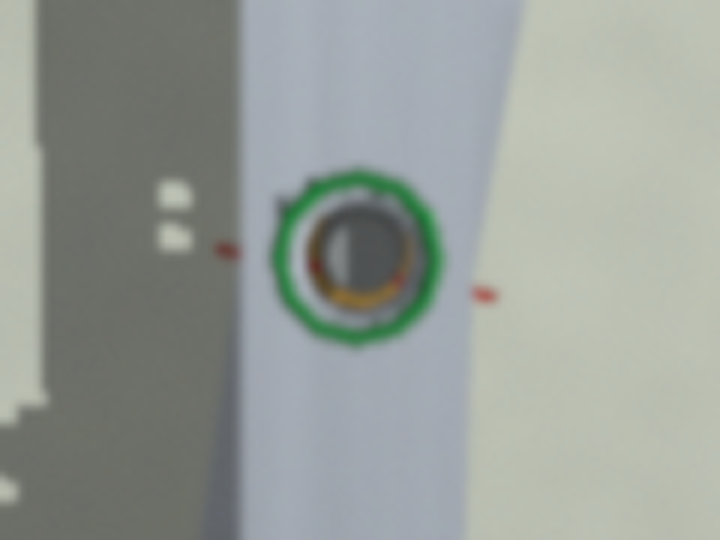

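Run:
```python
from meas import *
z=lambda a,b:(a/6+270-.4,b/6+125-.4)
meas("w7",z(357,257),z(362,250),.0804)
```

```text
ring [0.53986507 0.17556852 0.16923419] hole when flat [0.54055796 0.17558871] peg [0.54011585 0.17606577 0.163     ] need shift mm [-0.44210907  0.47706162]
```

>>> jog_arm(
  claw=[0,0,0,0,0,0],
  offset=[
    [-0.0004,0.0006,0.0],
    [-0.0003,0.0006,-0.001],
    [-0.0002,0.0006,-0.0021],
    [0.0,0.0006,-0.0042],
    [0.0002,0.0006,-0.0063],
    [0.0002,0.0006,-0.0063],
  ],
  angular=[
    [0,0,0.1],
    [0,0.3,0.1],
    [0,0.5,0.1],
    [0,1.1,0.1],
    [0,1.7,0.1],
    [0,1.7,0.1],
  ],
)

```text
time_s: 11.05
position: [0.6071, 0.1781, 0.1729]
ee_rot: [3.138, 0.05, -3.111]
contact_force: [1.8, 0.8, -0.2]
opening: 0.159
```

```bash
python3 look.py w8
python3 - <<'E'
from t import *
im=cv2.imread("pics/w8.png"); cv2.imwrite("pics/w8z.png",cv2.resize(im[125:215,270:390],None,fx=6,fy=6,interpolation=cv2.INTER_CUBIC))
im=arm.snapshot("scene")[:,:,::-1];cv2.imwrite("pics/s8.png",cv2.resize(im[150:240,260:400],None,fx=5,fy=5,interpolation=cv2.INTER_CUBIC))
E
```

```text
11.05 [0.60710035 0.1781272  0.17293241] [ 3.13803603  0.05002494 -3.11098228] [ 1.7889175   0.80240107 -0.24423809] [ 0.26745216 -0.60660077 -0.18534957] 0.15904123405005902
```

View pics/w8z.png

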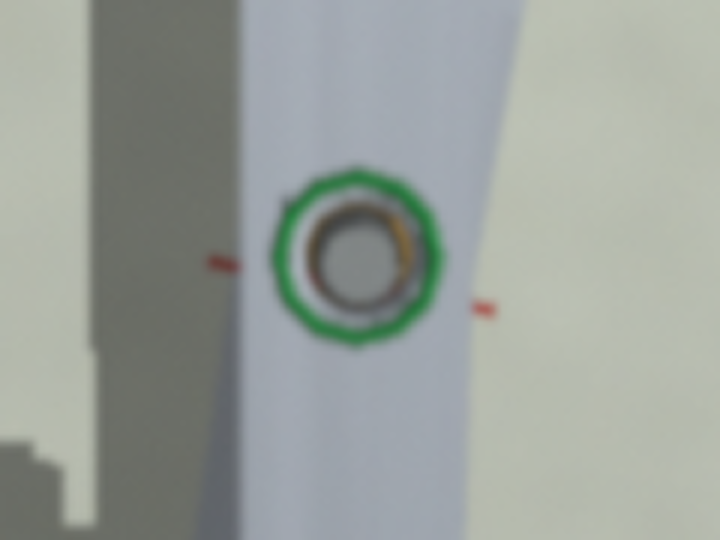

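View pics/s8.png

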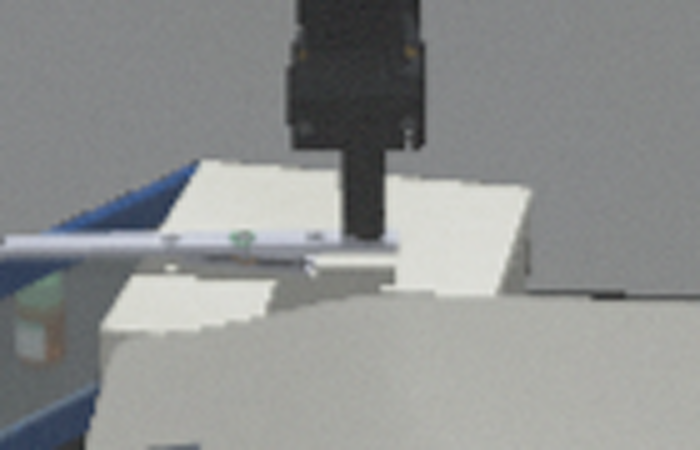

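>>> jog_arm(
  claw=[0,0,0,0,0],
  offset=[
    [0.0001,0.0,-0.002],
    [0.0002,0.0,-0.004],
    [0.0003,0.0,-0.006],
    [0.0003,0.0,-0.008],
    [0.0003,0.0,-0.008],
  ],
  angular=[
    [0,0.5,0],
    [0,1.1,0],
    [0,1.7,0],
    [0,2.2,0],
    [0,2.2,0],
  ],
)

```text
time_s: 11.65
position: [0.6074, 0.1781, 0.1647]
ee_rot: [3.137, 0.011, -3.111]
contact_force: [2.4, 1.0, 0.3]
opening: 0.162
```

>>> jog_arm(
  claw=[0,0,0],
  offset=[
    [0.0,0.0,-0.001],
    [0.0,0.0,-0.0015],
    [0.0,0.0,-0.0015],
  ],
  angular=[
    [0,0.3,0],
    [0,0.5,0],
    [0,0.5,0],
  ],
)

```text
time_s: 11.95
position: [0.6074, 0.1781, 0.1632]
ee_rot: [3.137, 0.002, -3.111]
contact_force: [2.1, 1.5, 0.4]
opening: 0.162
```

```bash
python3 look.py w9
python3 - <<'E'
from t import *
im=cv2.imread("pics/w9.png"); cv2.imwrite("pics/w9z.png",cv2.resize(im[125:215,270:390],None,fx=6,fy=6,interpolation=cv2.INTER_CUBIC))
E
```

```text
11.95 [0.60743708 0.17812391 0.16316135] [ 3.13666008e+00  2.41877832e-03 -3.11100067e+00] [2.10620224 1.52647443 0.38268317] [ 0.27393013 -0.64518123 -0.23992076] 0.16218302908912033
```

View pics/w9z.png

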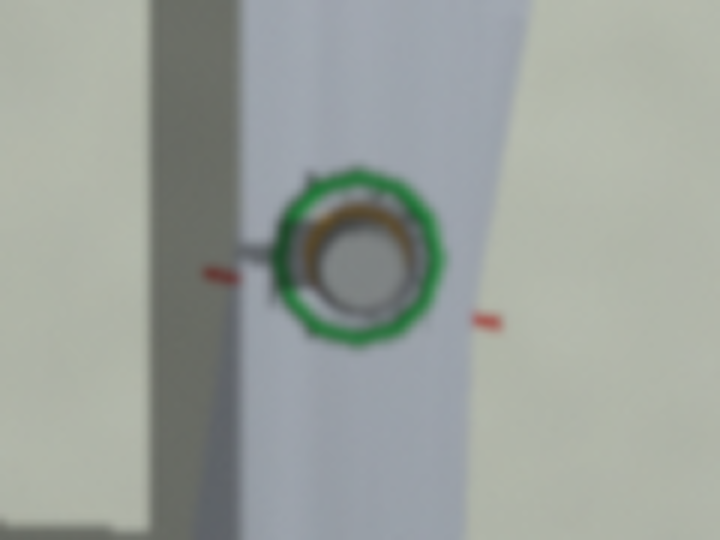

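>>> jog_arm(
  claw=[0.3,0.4,0.5,0.6,0.7,0.7,0.7,0.7,0.7,0.7],
  offset=[
    [0,0,0],
    [0,0,0],
    [0,0,0],
    [0,0,0],
    [0,0,0],
    [0,0,0],
    [0,0,0],
    [0,0,0.01],
    [0,0,0.03],
    [0,0,0.05],
  ],
  angular=[
    [0,0,0],
    [0,0,0],
    [0,0,0],
    [0,0,0],
    [0,0,0],
    [0,0,0],
    [0,0,0],
    [0,0,0],
    [0,0,0],
    [0,0,0],
  ],
)

```text
time_s: 13.0
position: [0.6073, 0.1781, 0.2142]
ee_rot: [3.137, 0.002, -3.111]
contact_force: [0.3, 0.9, 0.1]
opening: 0.703
```

>>> jog_arm(
  claw=[0.7,0.7,0.7,0.7,0.7],
  offset=[
    [0,0,0.02],
    [0,0,0.04],
    [0,0,0.06],
    [0,0,0.06],
    [0,0,0.06],
  ],
  angular=[
    [0,0,0],
    [0,0,0],
    [0,0,0],
    [0,0,0],
    [0,0,0],
  ],
)

```text
time_s: 13.5
position: [0.6075, 0.1781, 0.2747]
ee_rot: [3.137, 0.003, -3.111]
contact_force: [0.2, 0.4, -0.5]
opening: 0.702
```

```bash
python3 look.py w10
python3 - <<'E'
from t import *
im=arm.snapshot("scene")[:,:,::-1];cv2.imwrite("pics/s10.png",cv2.resize(im[150:240,260:400],None,fx=5,fy=5,interpolation=cv2.INTER_CUBIC))
E
```

```text
13.5 [0.60745574 0.17813666 0.27470709] [ 3.13651967  0.00330848 -3.11101518] [ 0.16421166  0.42709788 -0.47328713] [ 0.0487577  -0.13797605 -0.04509575] 0.7015670666639308
```

View pics/w10.png

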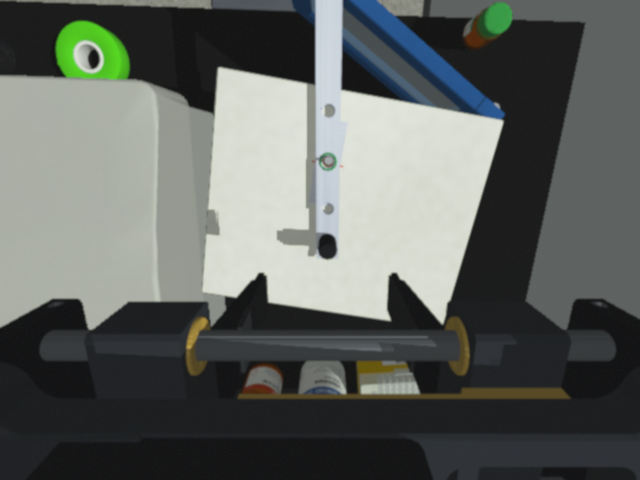

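View pics/s10.png

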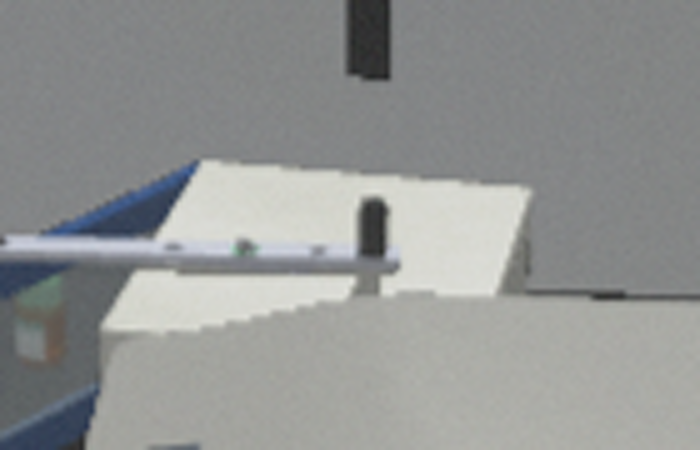

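Run:
```python
from meas import *
c=pickle.load(open("w10.pkl","rb"))
a,b=sol(-.003)
for l in (0,.025,.08):
    print(l,proj("scene",tcp(a,b,l,.210,.033)[0])*1, [(proj("scene",tcp(a,b,l,.210,.033)[0])-[260,150])*5+2, (proj("scene",tcp(a,b,l,.226,-.003)[0])-[260,150])*5+2])
im=arm.snapshot("wrist")[:,:,::-1]
cv2.imwrite("pics/w11z.png",cv2.resize(im[120:270,270:390],None,fx=4,fy=4,interpolation=cv2.INTER_CUBIC))
```

```text
0 [[332.78603545 189.91302016]] [array([[365.93017726, 201.56510082]]), array([[393.7816306 , 262.31120118]])]
0.025 [[332.4934323 188.1337309]] [array([[364.46716149, 192.6686545 ]]), array([[394.02019311, 252.95294819]])]
0.08 [[331.67678474 184.22657145]] [array([[360.38392371, 173.13285726]]), array([[393.64074726, 232.25210047]])]
```

View pics/w11z.png

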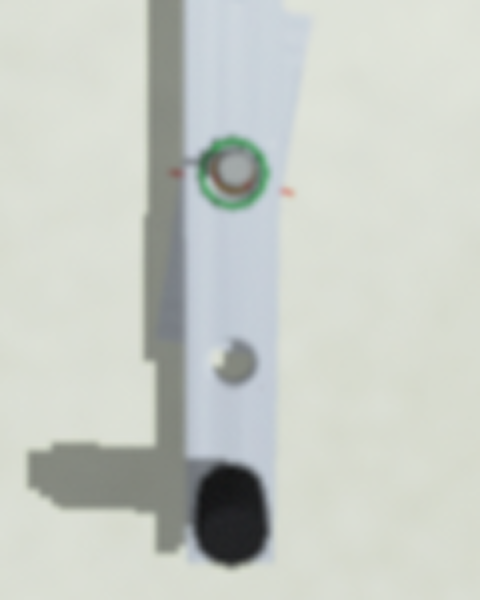

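```bash
python3 -c "
from rig import arm
print(arm.hand_in()); print(arm.get_obs()['time_s'])"
```

```text
the job is handed in; nothing more can be done
None
the job is handed in; nothing more can be done
```

The cabinet door is set ajar on the peg, and I handed the job in at about 13.6 s of the 72 s. The hand-in gives no verdict, so the result below rests on my own camera checks.

**What I did:**
- I gripped the stay arm by its knob and tipped it about 0.33 rad.
- I swung it round while opening the door to about 0.47 rad. That angle is worked out from the geometry, not measured.
- I found the peg about 3 mm to the door side of the mark and lined the green-ringed hole up over it to about 0.5 mm using the wrist camera.
- I lowered the arm home and released it, then backed the gripper off about 110 mm.

**Last checks:**
- **On the peg:** The last wrist image shows the peg standing through the green-ringed middle hole. It sits against the pivot side, where the door spring pulls it.
- **Flat:** In the scene image, the knob top and arm tip match the positions expected for a flat arm. They do not match those for an arm resting on the peg's top.
- **Forces:** The readings I took during the lowering stayed below about 3 N.
- **Bystanders:** The tape and vial look undisturbed in the last wrist image. I did not re-measure the dark bottle or the timer, but neither was touched.

**Disagreement:** The wrist and top cameras differed by up to about 3 mm on absolute positions. I therefore did the final alignment from peg and hole together in the wrist image.

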